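# Unlock the tin bay and put the polish tins away

## Task

The wash is over, so open the low tin bay again: turn its black lock knob anticlockwise over the catch to its stop, lift it out, put it in the open grey drawer and push the drawer fully shut. Slide every polish tin that stands about on the boards fully under the bay's low board, and leave the other shoe-care things where they are.

Things in the scene. Friction and masses are not known exactly. Their poses are not given: they have to be found in the camera images.
- bay: Fixed low bay of pale bamboo: a 12 mm board, underside 32 mm and top 44 mm above the table, on two 12 mm side walls and a back wall; open to the front only. Inside 150 mm wide, 160 mm deep. Origin: on the table below the middle of the board's front edge (the mouth); x runs level into the bay, y left, z up. Takes four tins, two abreast, two deep; a tin may push another deeper.
- bay_back (a point): Middle of the foot of the bay's back wall, inside, 160 mm behind the mouth. Two small steel stops and a spring catch hang from the board round the lock hole, down to 25 mm above the table: tins pass below them. Axes as the bay's.
- lock_hole (a point): Centre of the lock's hole, on the top of the board, 40 mm behind its front edge: 26 mm square, with a keyway 14 mm wide and 55 mm long in all along the bay's x axis. Axes as the bay's. The knob comes out only with its handle along this x axis (within 0.08 rad); its bar must rise 35 mm to clear the board.
- knob: Black lock knob, about 90 g, loose but captive in the hole. Origin: on its axis, at the underside of its flange (44 mm diameter, 5 mm thick) that rests on the board; z up. On the flange a straight handle 46 mm long (along its x axis), 12 mm thick (y), from 5 to 29 mm above the origin. Below, a 24 mm hub, and a bar 51 x 8 mm along x, parallel to the handle, 15 to 32 mm below the origin.
- knob_bar (a point): Middle of the underside of the knob's steel bar, 32 mm below its origin; axes as the knob's. At the start the bar stands across the mouth: no tin passes. Turn the knob 1.05 to 1.2 rad anticlockwise seen from above, over a spring catch about half-way (0.1 N m), to fixed stops, where handle and bar are parallel to the bay's x axis. Clockwise it stays locked.
- unit: Fixed housing of the drawer, grey plastic, 170 mm deep, 134 mm wide, 88 mm high, open to the front. Origin: on the table under the middle of its front edge; x runs into it (the drawer closes along +x), z up.
- drawer (a joint): Opening of the grey plastic drawer, 0 (shut) to 0.13 m (out); it starts 0.10 to 0.13 m out, runs with about 1.5 N of friction and stays where it is left.
- drawer_lip (a point): Middle of the front face of the drawer's pull lip (50 mm wide, 10 mm high), 73 mm above the table, standing 16 mm out from the front panel (8 mm thick, top 85 mm above the table). With the drawer shut the face stands 24 mm before the unit's origin. Axes as the unit's.
- drawer_in (a point): Centre of the drawer's inner floor, 12 mm above the table, 101.5 mm along x behind the lip's face. Inside 145 mm long (x), 108 mm wide (y); walls 5 mm thick, 65 mm high. Only what stands out before the housing is open above; the housing's roof is 70 mm above the drawer's floor. Axes as the unit's; moves with the drawer.
- tin0: A flat round closed polish tin of bare metal, 62 mm diameter, 22 mm high, about 90 g, standing flat on the boards; all tins are alike. Origin: centre of its underside, z up. None if absent in this run.
- tin1: A flat round closed polish tin of bare metal, 62 mm diameter, 22 mm high, about 90 g, standing flat on the boards; all tins are alike. Origin: centre of its underside, z up. None if absent in this run.
- tin2: A flat round closed polish tin of bare metal, 62 mm diameter, 22 mm high, about 90 g, standing flat on the boards; all tins are alike. Origin: centre of its underside, z up. None if absent in this run.
- tin3: A flat round closed polish tin of bare metal, 62 mm diameter, 22 mm high, about 90 g, standing flat on the boards; all tins are alike. Origin: centre of its underside, z up. None if absent in this run.
- brush: Bystander: beech shoe brush, 140 x 42 x 37 mm, lying on the rear of the bay's board. Origin: centre of its underside.
- shoehorn: Bystander: flat chrome shoehorn, about 190 x 34 x 4 mm, lying on the boards at the left. Origin: near its middle, underside.
- dauber: Bystander: orange dauber, 38 mm diameter, 62 mm high, standing at the left. Origin: centre of its underside.
- creamjar: Bystander: cream jar with a black cap, 52 mm diameter, 50 mm high, standing to the right of the bay. Origin: centre of its underside.
There are look-alikes about, which are no part of the job. What is shaped like the tin3 but brown, pink or yellow is not meant.

How it is judged:
By the outcome, as a careful person would: the job done as asked, in the order asked, and still so for the second after the job is handed in, with the robot touching nothing.
Of tin0, tin1, tin2, tin3 only 3 to 4 are there at a start; the rules pass over those that are not, and their reading is None.
At some moment in a run one of tin0, tin1, tin2, tin3 may be knocked a few centimetres aside while the robot is not near it.
It also fails if it takes over 210 s, if anything falls off the work surface, if the arm or the gripper's body presses on something with over 40 N, if the wrist force passes 120 N, or if a joint passes its speed limit or range.

## Robot

A 7-joint arm with a two-finger parallel gripper is mounted at the origin on the work surface. World frame = base frame: x ahead of the robot, y to its left, z up, the work surface at z = 0. Lengths are in m, angles in rad, forces in N, time in s.
With the tool pointing down it reaches from about 0.425 to 0.825 m from the base axis. Payload 3.6 kg.
Tool frame: the origin (TCP) lies midway between the tips of the shut fingers; the grasp point (between the pads) lies 19 mm behind it; z points along the fingers, x is the direction in which the jaws open and shut, and the axes are right-handed (so a half turn about z gives the same grasp; the last joint's range is limited). The gripper opens to 85 mm and grips with 20 to 120 N. Pads are 22 mm wide; open, the fingers measure 114 mm over their backs; the gripper's body (76 mm by 85 mm) begins 54 mm behind the grasp point. The pads swing forward as they close: fully open they stand 13 mm farther back than shut.
Start: joints at [-1.234, 0.615, -0.013, 1.423, 0.008, 1.103, -0.04], TCP at [0.231, 0.607, 0.231] pointing down, gripper open.
Joint ranges: [-3.12, 3.12], [-0.3, 2.06], [-1.34, 1.32], [0.26, 2.42], [-1.36, 4.5], [0.01, 1.98], [-2.84, 2.84]. Speed limits (rad/s): [2.79, 2.79, 3.14, 3.14, 3.14, 3.14, 3.14].

## Interface

Orientations are given as a 3x3 rotation matrix whose columns are the frame's x, y, z axes.
In Python, from bench import ctrl gives the robot as it stands. Calls block until the motion is done:
- ctrl.move_to(position, orientation): joint-space move of the TCP to a pose.
- ctrl.line_to(position, rotation=None, rate=0.15): straight line of the TCP; rotation=None keeps the orientation; rate is the mean speed in m/s.
- ctrl.goto_joints(angles): joint-space move.
- ctrl.set_gripper(opening, force=None): finger opening in m; force is the grip in N (None keeps the last); returns when the fingers have stopped.
- ctrl.hold(seconds).
- ctrl.ik(position, orientation): joint angles nearest the present ones, or None.
- ctrl.get_state(): the state.
- ctrl.snapshot(name): name is "side" or "top"; returns (picture, depth): 420x560x3 uint8, red, green, blue; 420x560 float32, m along the optical axis (not along the pixel's ray), 0 where there is no reading.
- ctrl.camera_info(name): a dict with "camera_matrix" (3x3 intrinsics, pixels), "eye" and "attitude" of the camera in the world. Camera axes: x right, y up, looking along -z (the intrinsics and any distortion apply to the point x, -y, -z); pixel columns grow to the right and rows downward; lengths in m; the calibration is good to about 2 mm. A picture is of the moment at which its call begins. camera_info takes no time and is no camera call.
A pose or a line that the arm cannot do raises ctrl.Unreachable and nothing moves.
- ctrl.finish_job(): hands the job in, once; it reports no verdict.
The state is a dict: "clock": time; "qpos": joint angles; "qvel": joint speeds; "joint_efforts": joint torques, N m; "position": TCP position; "tcp_rot": TCP orientation; "contact_force": force on the tool from outside, world axes, zero at the start; "ft_torque": the same for the moment, N m; "opening": finger opening in m.
Only numpy, scipy, OpenCV 4.12 (cv2) and the standard library are available. Lean on these libraries where they do the work, as an engineer would, in place of code of your own. Each camera call takes 0.05 s, during which the arm holds its last target. There are 200 camera calls.

## Working session

There is one attempt and no reset: what is moved stays moved. The work goes in short steps, each a Python script; the robot and the scene stay as the last script left them, time stands still between calls to the robot, and variables do not carry over. Pictures are saved under pics/ and viewed, about 12 in all and at most 16, crops included, and the job is handed in when it is done.

```bash
mkdir -p pics
cat > h.py <<'E'
import numpy as np, cv2
from bench import ctrl
def snap(name, fn=None):
    im,d=ctrl.snapshot(name)
    if fn: cv2.imwrite('pics/'+fn, im[:,:,::-1])
    return im,d
def cloud(name,d):
    c=ctrl.camera_info(name);K=np.array(c['camera_matrix']);R=np.array(c['attitude']);e=np.array(c['eye'])
    if R.shape!=(3,3): raise Exception(R)
    v,u=np.mgrid[0:d.shape[0],0:d.shape[1]]
    p=np.stack([(u-K[0,2])/K[0,0]*d,-(v-K[1,2])/K[1,1]*d,-d],-1)
    return p@R.T+e
def ray(name,u,v,z):
    c=ctrl.camera_info(name);K=np.array(c['camera_matrix']);R=np.array(c['attitude']);e=np.array(c['eye'])
    r=R@np.array([(u-K[0,2])/K[0,0],-(v-K[1,2])/K[1,1],-1]); return e+r*(z-e[2])/r[2]
def down(a): # jaw axis x at angle a
    c,s=np.cos(a),np.sin(a); return np.array([[c,s,0],[s,-c,0],[0,0,-1.]])
E
python3 - <<'E'
from h import *
for n in('top','side'):
    im,d=snap(n,n+'0.png'); print(n,ctrl.camera_info(n)); np.savez(''+n,im=im,d=d)
print(ctrl.get_state())
E
```

```text
top {'camera_matrix': array([[432.8054831 ,   0.        , 280.40272417],
       [  0.        , 432.8054831 , 220.10083484],
       [  0.        ,   0.        ,   1.        ]]), 'eye': array([0.33716411, 0.0321366 , 1.10721215]), 'attitude': array([[ 1.50518169e-01,  9.68273687e-01, -1.99475180e-01],
       [-9.88607239e-01,  1.47404359e-01, -3.04578725e-02],
       [-8.80453691e-05,  2.01787070e-01,  9.79429411e-01]])}
side {'camera_matrix': array([[415.65516257,   0.        , 280.58060438],
       [  0.        , 415.65516257, 209.7764978 ],
       [  0.        ,   0.        ,   1.        ]]), 'eye': array([ 0.15918234, -0.44417922,  0.71807904]), 'attitude': array([[ 0.80284264,  0.44760141, -0.39382315],
       [-0.59612441,  0.59281003, -0.5414905 ],
       [-0.0089096 ,  0.66949925,  0.7427593 ]])}
{'clock': 0.1, 'qpos': array([-1.23354202,  0.61583566, -0.01262577,  1.42475294,  0.00812616,
        1.10339944, -0.04040169]), 'qvel': array([-0.00083334, -0.00276844,  0.00116263, -0.00450828, -0.00134258,
        0.00126716,  0.00023719]), 'joint_efforts': array([ 1.17091466e-03, -4.70383430e+01,  2.60353927e-01, -1.71569860e+01,
        1.01646781e-02,  5.83925808e-03,  2.49155516e-05]), 'position': array([0.23100523, 0.606825  , 0.2302407 ]), 'tcp_rot': array([[ 3.55706642e-01,  9.34597326e-01, -7.89336886e-04],
       [ 9.34594719e-01, -3.55707515e-01, -2.20790739e-03],
       [-2.34427741e-03,  4.76572399e-05, -9.99997251e-01]]), 'contact_force': array([0.30794308, 0.3645982 , 0.26819551]), 'ft_torque': array([-0.03986044,  0.01632192,  0.01756448]), 'opening': 0.08545519305749244}
```

View pics/top0.png

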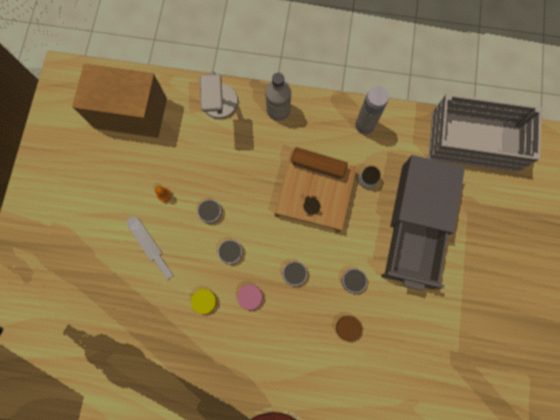

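View pics/side0.png

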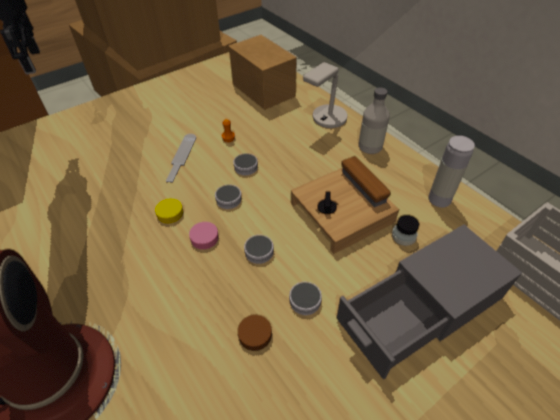

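The top view shows four grey tins at about (209,211), (230,252), (295,274) and (355,281). The bay is at (316,195) with its knob at (312,205), and the drawer is open at (415,255). Next I'll measure these.

```bash
cat > m.py <<'E'
from h import *
import sys
def measure(name='top',im=None,d=None,verbose=True):
    if im is None: im,d=ctrl.snapshot(name)
    P=cloud(name,d); hsv=cv2.cvtColor(im,cv2.COLOR_RGB2HSV)
    return im,d,P,hsv
def tins(name='top',im=None,d=None):
    im,d,P,hsv=measure(name,im,d)
    m=((d>0)&(P[...,2]>.012)&(P[...,2]<.030)&(hsv[...,1]<110)).astype(np.uint8)
    n,l,s,c=cv2.connectedComponentsWithStats(m)
    out=[]
    for i in range(1,n):
        if s[i,4]>120:
            q=P[l==i]; (x,y),r=cv2.minEnclosingCircle(q[:,:2].astype(np.float32))
            p=q.mean(0)
            out.append((p.round(4),round(r,4),s[i,4],c[i].round(),ray(name,*c[i],.022).round(4)[:2]))
    return out
E
python3 - <<'E'
from m import *
for n in('top','side'):
    f=np.load(n+'.npz'); im,d=f['im'],f['d']
    print(n)
    for t in tins(n,im,d): print(t)
    im,d,P,hsv=measure(n,im,d)
    X,Y,Z=P[...,0],P[...,1],P[...,2]
    reg=(d>0)&(X>.4)&(X<.85)&(Y>-.5)&(Y<.2)
    for nm,m in (('board',reg&(Y>-.15)&(abs(Z-.044)<.005)),('roof',reg&(Y<-.15)&(abs(Z-.088)<.0045)&(hsv[...,1]<90)),('handle',reg&(Y>-.15)&(X<.65)&(abs(Z-.071)<.008)),('dark',reg&(Y>-.15)&(hsv[...,2]<45)&(Z>.04))):
        m=cv2.morphologyEx(m.astype(np.uint8),cv2.MORPH_OPEN,np.ones((3,3))) if nm!='handle' else m.astype(np.uint8)
        k,l,s,c=cv2.connectedComponentsWithStats(m)
        for i in range(1,k):
            if s[i,4]<(15 if nm in('handle','dark') else 300): continue
            q=P[l==i]; r=cv2.minAreaRect(q[:,:2].astype(np.float32))
            w=q[:,:2]-q[:,:2].mean(0); ev,V=np.linalg.eigh(w.T@w)
            print(nm,s[i,4],c[i].round(),'mean',q.mean(0).round(4),'rect',np.round(r[0],4),np.round(r[1],4),round(r[2],2),'pca',np.arctan2(V[1,1],V[0,1]).round(3)); 
            if nm!='handle':print(cv2.boxPoints(r).round(3).tolist())
im=np.load('top.npz')['im'];s=np.load('side.npz')['im']
a=cv2.resize(im[140:300,265:475],None,fx=3.7,fy=3.7,interpolation=3)
b=cv2.resize(np.load('side.npz')['im'][180:230,300:360],None,fx=5,fy=5)
cv2.imwrite('pics/crop1.png',a[:,:,::-1])
E
```

```text
top
(array([0.8628, 0.2619, 0.0142]), 0.0495, np.int32(318), array([226., 102.]), array([0.859 , 0.2603]))
(array([ 0.8087, -0.3841,  0.0213]), 0.1387, np.int32(342), array([463., 154.]), array([ 0.8081, -0.3843]))
(array([ 0.9079, -0.4657,  0.0213]), 0.1128, np.int32(359), array([496., 123.]), array([ 0.9074, -0.4657]))
(array([0.5537, 0.2512, 0.0216]), 0.0311, np.int32(455), array([209., 211.]), array([0.5536, 0.2511]))
(array([ 0.5279, -0.2985,  0.0147]), 0.0756, np.int32(765), array([421., 253.]), array([ 0.5264, -0.2963]))
(array([0.4585, 0.1802, 0.0217]), 0.0312, np.int32(473), array([230., 252.]), array([0.4584, 0.1802]))
(array([0.4292, 0.0106, 0.0216]), 0.031, np.int32(482), array([294., 273.]), array([0.4291, 0.0106]))
(array([ 0.4335, -0.1389,  0.022 ]), 0.0311, np.int32(492), array([354., 281.]), array([ 0.4335, -0.1389]))
(array([0.355 , 0.1124, 0.0219]), 0.0311, np.int32(494), array([249., 297.]), array([0.3549, 0.1124]))
board 3303 [315. 195.] mean [ 0.6315 -0.0124  0.0436] rect [ 0.6461 -0.0116] [0.1742 0.1725] 84.24 pca 1.67
[[0.5519999861717224, -0.09000000357627869
[... 3372 characters left out ...]
 [0.6000000238418579, -0.03700000047683716], [0.6259999871253967, -0.007000000216066837], [0.5979999899864197, 0.017000000923871994]]
dark 29 [370. 199.] mean [ 0.686  -0.0536  0.0554] rect [ 0.6855 -0.0537] [0.0247 0.0049] 79.14 pca 1.35
[[0.6809999942779541, -0.06499999761581421], [0.6859999895095825, -0.06599999964237213], [0.6899999976158142, -0.041999999433755875], [0.6850000023841858, -0.04100000113248825]]
dark 149 [404. 221.] mean [ 0.7024 -0.1402  0.0496] rect [ 0.705  -0.1389] [0.0422 0.022 ] 0.01 pca -3.136
[[0.6840000152587891, -0.12800000607967377], [0.6840000152587891, -0.15000000596046448], [0.7260000109672546, -0.15000000596046448], [0.7260000109672546, -0.12800000607967377]]
```

View pics/crop1.png

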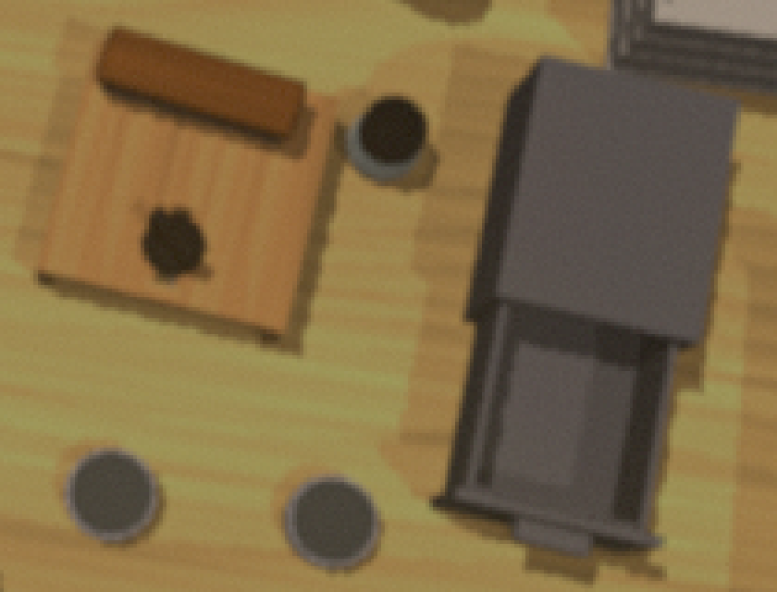

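Run:
```python
from m import *
f=np.load('top.npz');g=np.load('side.npz')
a=cv2.resize(f['im'][185:225,292:332],(400,400),interpolation=cv2.INTER_CUBIC)
b=cv2.resize(g['im'][180:225,305:350],(400,400),interpolation=cv2.INTER_CUBIC)
o=np.hstack([a,b]).astype(float)*1.8; cv2.imwrite('pics/crop2.png',np.clip(o,0,255)[:,:,::-1])
P=cloud('top',f['d']); print((P[194:216:1,300:324,2]*1000).round().astype(int))
```

```text
[[  45   45   43   42   40   45   49   42   46   42   44   45   44   44
    45   47   43   43   45   44   44   41   47   42]
 [  46   48   43   44   45   42   41   43   44   41   45   40   42   44
    48   44   45   44   43   43   41   43   46   45]
 [  44   42   42   39   47   47   46   42   71   45   45   43   37   38
    45   44   46   41   44   41   45   46   45   42]
 [  41   44   43   43   43   44   69   70   73   72   41   -1    0   31
    34   35   37   44   42   43   44   45   49   43]
 [  43   46   42   48   42   70   71   71   75   72   72   50   48   50
    45    0   -1   46   46   44   45   44   45   44]
 [  41   48   43   42   45   70   74   73   72   73   69   73   51   48
    47   49   50   46   41   46   42   45   47   43]
 [  45   47   45   44   47   63   71   73   73   73   72   71   70   47
    49   48   51   47   42   41   45   41   44   38]
 [  47   45   47   42   42   54   63   70   71   72   71   72   74   71
    48   50   49   48   47   44   42   43   43   41]
 [  46   47   43   47   45   48   53   66   72   74   72   72   70   70
    50   49   50   49   45  
[... 1068 characters left out ...]
 50   46   51   50   48   48
    63   65   71   76   72 1107   42   44   44   44]
 [  40   45   44   43   45   43   47   48 1107   50   46   47   50   49
    47   58   64   65   51   43   44   45   41   48]
 [  47   45   49   41   43   46   43   46   46   48   53   49   52   47
    48   48   59   45   44   42   45   42   45   42]
 [  41   44   43   44   43   43   48   -3   -1   47   49   44   49   45
    47   44   42   43   47   42   46   42   43   43]
 [  43   45   44   43   45   42   46   -2   -2    1   -2   34   33   43
    45   43   48   42   41   42   50   46   45   47]][ WARN:0@0.755] global loadsave.cpp:1063 imwrite_ Unsupported depth image for selected encoder is fallbacked to CV_8U.
```

View pics/crop2.png

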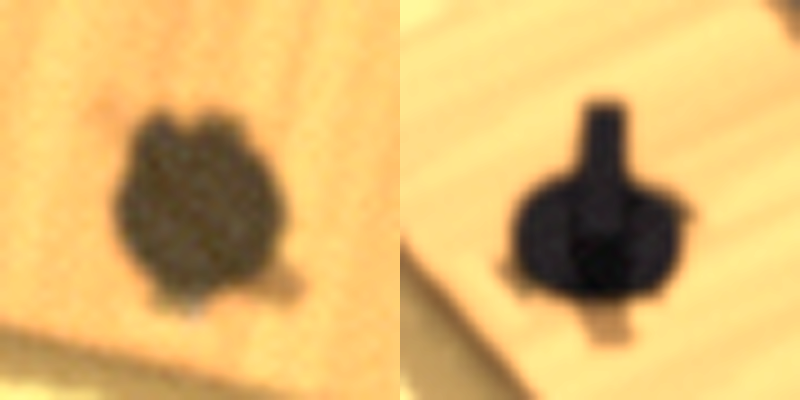

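The handle is plainly at +0.84 rad in the world, and the bay's x axis is at −0.10. That leaves about 2.2 rad of anticlockwise turn to reach the keyway, not 1.05–1.2. I'll turn it anticlockwise as asked and watch the torque.

```bash
cat >> h.py <<'E'
BY=-0.100; BO=np.array([.5605,-.003])
def W(x,y,o=BO,a=BY): c,s=np.cos(a),np.sin(a); return o+np.array([c*x-s*y,s*x+c*y])
def P3(xy,z): return np.array([xy[0],xy[1],z])
def st(tag=''):
    s=ctrl.get_state(); print(tag,'t',round(s['clock'],1),'p',s['position'].round(4),'F',s['contact_force'].round(1),'T',s['ft_torque'].round(2),'op',round(s['opening'],4)); return s
E
python3 - <<'E'
from h import *
K=np.array([.600,-.007]); ha=.84
for a in (ha-np.pi/2, ha+np.pi/2):
    q=ctrl.ik(P3(K,.12),down(a)); print(a,q)
for a in np.arange(-.73,1.6,.35): print(round(a,2),ctrl.ik(P3(K,.052),down(a)) is not None)
ctrl.move_to(P3(K,.13),down(ha-np.pi/2)); ctrl.set_gripper(.045)
ctrl.line_to(P3(K,.075)); st('near')
snap('side','g1.png')
im,d=snap('side'); cv2.imwrite('pics/g1.png',cv2.resize(im[110:260,230:430],None,fx=3,fy=3)[:,:,::-1])
E
```

```text
-0.7307963267948966 [-0.33348896  0.71338521  0.51783948  1.71025819 -0.45047725  0.8390206
 -0.34495903]
2.4107963267948964 [ 0.12431434  0.67148591 -0.24334513  1.69461221  0.21028652  0.80114472
  2.19568493]
-0.73 True
-0.38 True
-0.03 True
0.32 True
0.67 True
1.02 True
1.37 True
near t 3.6 p [ 0.6003 -0.0073  0.0751] F [0.3 0.3 0.5] T [-0.03 -0.05 -0.01] op 0.045
```

View pics/g1.png

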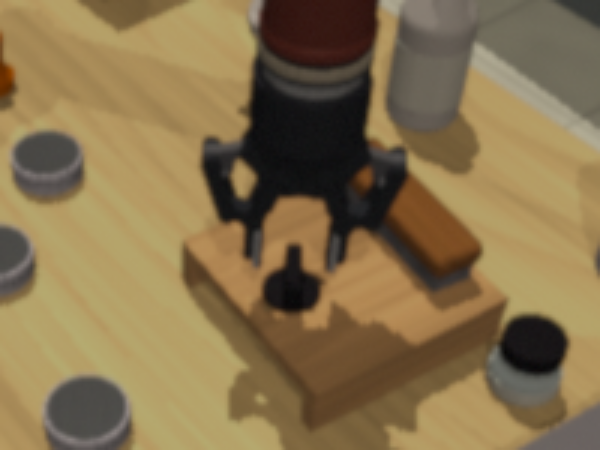

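The fingers straddle the handle, which is at about (292,275) in the crop. Next I lower, grip and turn anticlockwise in steps, watching the torque.

Run:
```python
from h import *
K=np.array([.600,-.007]); ha=.84; a0=ha-np.pi/2
ctrl.line_to(P3(K,.052),rate=.08); st('low')
ctrl.set_gripper(0,40); s=st('grip')
T0=s['ft_torque'][2]; p=P3(K,.052)
for i in range(1,20):
    a=a0+.12*i
    ctrl.move_to(p,down(a)); s=st(round(.12*i,2)); 
    if abs(s['ft_torque'][2]-T0)>.5 or np.linalg.norm(s['contact_force'])>35: print('stop');break
```

```text
low t 4.2 p [ 0.5995 -0.0069  0.0513] F [-0.4  0.2  0.1] T [-0.02 -0.02  0.05] op 0.045
grip t 4.6 p [ 0.6004 -0.0072  0.0525] F [-0.2 -0.3  1.5] T [-0.03 -0.06  0.05] op 0.0112
0.12 t 4.8 p [ 0.6004 -0.0075  0.0525] F [ 0.3 -0.8  3.2] T [-0.14 -0.01  0.01] op 0.0111
0.24 t 5.1 p [ 0.6004 -0.0076  0.0525] F [ 0.4 -0.5  2.7] T [-0.31  0.04  0.03] op 0.0108
0.36 t 5.3 p [ 0.6006 -0.0076  0.0525] F [ 0.1 -1.3  4.4] T [-0.28 -0.13  0.  ] op 0.0111
0.48 t 5.6 p [ 0.6008 -0.0076  0.0525] F [ 0.6 -1.7  5.1] T [-0.48 -0.28  0.05] op 0.0112
0.6 t 5.8 p [ 0.6009 -0.0076  0.0525] F [ 2.3 -2.3  4.8] T [-0.58 -0.49  0.02] op 0.0111
0.72 t 6.1 p [ 0.6009 -0.0076  0.0524] F [ 2.8 -2.3  5.3] T [-0.63 -0.6  -0.04] op 0.0113
0.84 t 6.3 p [ 0.6009 -0.0075  0.0524] F [ 3.1 -2.8  4.9] T [-0.63 -0.69 -0.02] op 0.0114
0.96 t 6.6 p [ 0.601  -0.0075  0.0525] F [ 3.6 -3.3  6.2] T [-0.72 -0.77  0.01] op 0.0109
1.08 t 6.8 p [ 0.6011 -0.0073  0.0525] F [ 4.7 -3.4  5.7] T [-0.68 -0.83  0.07] op 0.0111
1.2 t 7.1 p [ 0.6014 -0.0073  0.0525] F [ 4.  -2.5  4.8] T [-0.67 -0.99  0.03] op 0.0111
1.32 t 7.3 p [ 0.6021 -0.007   0.0525] F [ 4.8 -2.9  3.9] T [-0.56 -1.34 -0.26] op 0.0112
1.44 t 7.6 p [ 0.603  -0.0067  0.0526] F [ 6.5 -1.8  3.2] T [-0.39 -1.51 -1.09] op 0.0111
stop
```

Run:
```python
from h import *
K=np.array([.600,-.007]); a0=.84-np.pi/2
ctrl.move_to(P3(K,.052),down(a0+1.3)); st('back')
ctrl.set_gripper(.045); ctrl.line_to(P3(K,.2),rate=.25)
ctrl.move_to(np.array([.5,.2,.3]),down(.3)); st()
for n in('top','side'):
    im,d=snap(n); P=cloud(n,d); X,Y,Z=np.moveaxis(P,-1,0)
    q=P[(abs(X-.6)<.04)&(abs(Y+.007)<.04)&(Z>.063)&(Z<.08)]
    r=cv2.minAreaRect(q[:,:2].astype(np.float32));w=q[:,:2]-q[:,:2].mean(0); ev,V=np.linalg.eigh(w.T@w)
    print(n,len(q),q.mean(0).round(4),r,np.arctan2(V[1,1],V[0,1]).round(3))
    if n=='top': a=cv2.resize(im[185:225,292:332],(400,400),interpolation=2)
    else: b=cv2.resize(im[180:225,305:350],(400,400),interpolation=2)
cv2.imwrite('pics/k2.png',np.clip(np.hstack([a,b])*1.6,0,255).astype(np.uint8)[:,:,::-1])
```

```text
back t 7.8 p [ 0.6017 -0.007   0.0525] F [ 4.5 -2.6  5.3] T [-0.57 -1.13 -0.26] op 0.0111
 t 10.0 p [0.5002 0.1983 0.2987] F [ 0.2 -0.7  0.3] T [-0.04  0.03  0.  ] op 0.0448
top 99 [ 0.597  -0.0051  0.0718] ((0.5978550314903259, -0.0057359300553798676), (0.012833300046622753, 0.045946866273880005), 29.05306053161621) 2.117
side 142 [ 0.5979 -0.0069  0.0706] ((0.5992458462715149, -0.005663292482495308), (0.013977793976664543, 0.04553820937871933), 30.08587074279785) 2.095
```

View pics/k2.png

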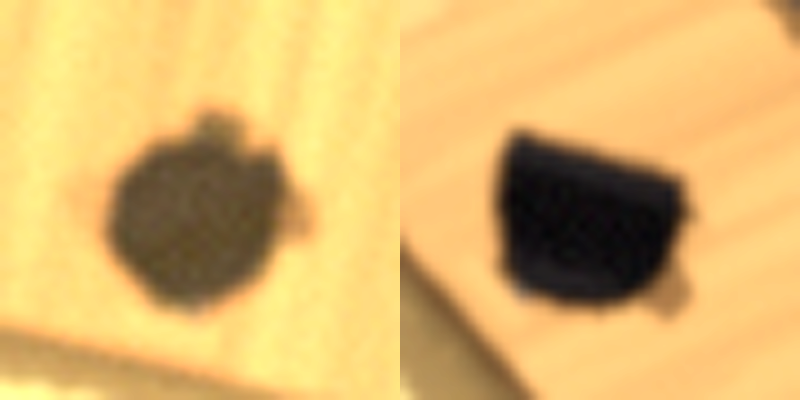

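It turned freely by 1.27 rad to about −0.93 rad relative to the bay, then met resistance, which may be the catch. I'll regrip more firmly, better centred, and press on.

Run:
```python
from h import *
K=np.array([.5995,-.0065]); a0=2.105-np.pi/2
ctrl.move_to(P3(K,.12),down(a0)); ctrl.line_to(P3(K,.053),rate=.12)
ctrl.set_gripper(0,90); s=st('grip'); p=P3(K,.0525)
for i in range(1,25):
    a=a0+.06*i
    ctrl.move_to(p,down(a)); s=st(round(.06*i,2)); 
    R=s['tcp_rot']; print('   yaw',np.arctan2(R[1,0],R[0,0]).round(3))
    if abs(s['ft_torque'][2])>2.2 or np.linalg.norm(s['contact_force'])>35 or a>BY+np.pi/2+.05: print('stop');break
```

```text
grip t 12.3 p [ 0.6009 -0.0061  0.0541] F [0.2 0.7 3.7] T [ 0.18 -0.19 -0.06] op 0.0098
0.06 t 12.6 p [ 0.6015 -0.0058  0.0541] F [0.7 1.3 6.1] T [ 0.42 -0.24 -0.24] op 0.0099
   yaw 0.593
0.12 t 12.8 p [ 0.6021 -0.0057  0.0542] F [3.1 1.2 4.5] T [ 0.43 -0.39 -0.61] op 0.0099
   yaw 0.651
0.18 t 13.1 p [ 0.6026 -0.0062  0.0542] F [3.2 1.2 5.8] T [ 0.22 -0.63  0.02] op 0.0102
   yaw 0.714
0.24 t 13.3 p [ 0.6024 -0.0064  0.0542] F [2.8 1.4 5.7] T [ 0.18 -0.61 -0.03] op 0.0096
   yaw 0.774
0.3 t 13.6 p [ 0.6024 -0.0063  0.0542] F [3.  0.9 6.9] T [ 0.18 -0.57  0.02] op 0.0099
   yaw 0.834
0.36 t 13.8 p [ 0.6024 -0.0062  0.0542] F [2.9 0.5 5.9] T [ 0.21 -0.6  -0.02] op 0.0096
   yaw 0.894
0.42 t 14.1 p [ 0.6024 -0.0061  0.0542] F [1.9 0.7 6. ] T [ 0.19 -0.63 -0.01] op 0.0097
   yaw 0.954
0.48 t 14.3 p [ 0.6023 -0.0064  0.0542] F [3.5 0.3 6.2] T [ 0.12 -0.6  -0.04] op 0.01
   yaw 1.014
0.54 t 14.6 p [ 0.6022 -0.0064  0.0542] F [3.3 1.1 6.2] T [ 0.15 -0.46 -0.05] op 0.0095
   yaw 1.075
0.6 t 14.8 p [ 0.6017 -0.0064  0.0541] F [2.2 0.6 6.8] T [ 0.18 -0.35  0.08] op 0.0098
   yaw 1.135
0.66 t 15.1 p [ 0.6015 -0.0061  0.0541] F [1.8 2.4 7.1] T [ 0.22 -0.25  0.  ] op 0.0101
   yaw 1.195
0.72 t 15.3 p [ 0.6012 -0.0059  0.0541] F [1.  1.9 7.6] T [ 0.26 -0.13  0.02] op 0.0098
   yaw 1.255
0.78 t 15.6 p [ 0.6011 -0.0058  0.0541] F [1.1 2.3 7.6] T [ 0.31 -0.12  0.01] op 0.01
   yaw 1.315
0.84 t 15.8 p [ 0.6011 -0.0057  0.0541] F [1.3 1.4 7.8] T [ 0.36 -0.13  0.02] op 0.0097
   yaw 1.375
0.9 t 16.1 p [ 0.6011 -0.0056  0.0541] F [0.9 1.6 8.9] T [ 0.3  -0.16  0.  ] op 0.0099
   yaw 1.435
0.96 t 16.3 p [ 0.6012 -0.0061  0.0541] F [1.5 1.9 7.9] T [ 0.22 -0.1  -0.11] op 0.01
   yaw 1.494
1.02 t 16.6 p [ 0.6011 -0.006   0.0541] F [0.4 2.  9.3] T [ 0.31 -0.19 -1.11] op 0.0098
   yaw 1.547
stop
```

The catch gave way at about 0.65 rad and the stop came at a yaw of about 1.50, with the handle along the bay's x axis. Now I relax slightly and lift.

Run:
```python
from h import *
p=ctrl.get_state()['position']; p=np.array([.6003,-.0063,.0525]); R=down(1.482)
ctrl.move_to(p,R); st('relax')
for z in(.06,.07,.08,.09,.10,.13,.17):
    ctrl.line_to(P3(p,z),rate=.06 if z<.1 else .15); s=st(z)
    if s['contact_force'][2]<-20: print('stuck');break
im,d=snap('side'); cv2.imwrite('pics/l1.png',cv2.resize(im[60:260,230:530],None,fx=2.5,fy=2.5)[:,:,::-1])
```

```text
relax t 16.8 p [ 0.6014 -0.0062  0.0541] F [0.5 0.8 8.4] T [ 0.21  0.07 -0.07] op 0.0098
0.06 t 17.1 p [ 0.5996 -0.006   0.0587] F [  2.2   0.9 -10.2] T [ 0.38 -0.93 -0.08] op 0.0096
0.07 t 17.4 p [ 0.598  -0.0061  0.0697] F [-1.5  2.  -3.7] T [ 0.5   0.68 -0.02] op 0.0093
0.08 t 17.7 p [ 0.5979 -0.0065  0.0813] F [-5.7  1.2  2. ] T [0.36 1.53 0.04] op 0.0095
0.09 t 18.0 p [ 0.6031 -0.0071  0.0924] F [ 0.4 -0.  -0.1] T [ 0.   -0.02  0.02] op 0.0093
0.1 t 18.3 p [ 0.6016 -0.0065  0.101 ] F [-0.4  0.7 -1.7] T [ 0.02 -0.02 -0.03] op 0.0097
0.13 t 18.6 p [ 0.6007 -0.0063  0.1302] F [ 0.2 -0.3 -1.9] T [-0.03  0.06 -0.01] op 0.0096
0.17 t 19.1 p [ 0.5998 -0.0063  0.1692] F [ 0.2 -0.3 -1. ] T [-0.04  0.01 -0.02] op 0.0095
```

View pics/l1.png

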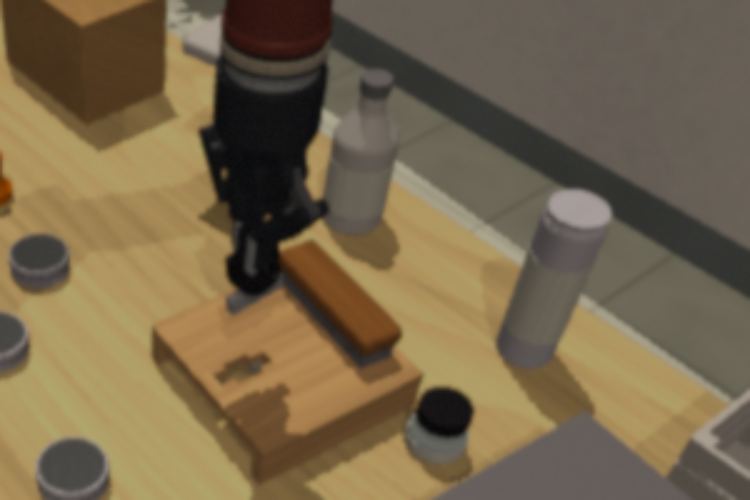

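The knob is out, with its grey bar hanging from the gripper. Next: measure how far the drawer is open, put the knob in and release it.

```bash
cat >> h.py <<'E'
UY=-.088; UO=np.array([.582,-.284])
U=lambda x,y: W(x,y,UO,UY)
def lipx(name='top',im=None,d=None):
    if d is None: im,d=ctrl.snapshot(name)
    P=cloud(name,d); c,s=np.cos(UY),np.sin(UY)
    r=P[...,:2]-UO; x=r[...,0]*c+r[...,1]*s; y=-r[...,0]*s+r[...,1]*c
    m=(d>0)&(abs(y)<.02)&(x>-.2)&(x<.02)&(abs(P[...,2]-.078)<.007)
    return (np.percentile(x[m],[3,50]).round(4),m.sum()) if m.any() else None
E
python3 - <<'E'
from h import *
for n in('top','side'):
    f=np.load(n+'.npz'); print(n,lipx(n,f['im'],f['d']))
l=lipx()[0][0]; d=-l-.024; print('open',d)
t=U(-d/2,0); print(t)   # middle of exposed part
R=down(UY+np.pi/2)   # jaws along y, handle along x
ctrl.line_to(P3(ctrl.get_state()['position'],.20),rate=.2)
ctrl.move_to(P3(t,.20),R); st()
ctrl.line_to(P3(t,.12),rate=.2)
for z in np.arange(.11,.05,-.005):
    ctrl.line_to(P3(t,z),rate=.06); s=st(round(z,3))
    if s['contact_force'][2]>4: break
ctrl.set_gripper(.04); ctrl.hold(.3); ctrl.line_to(P3(t,.20),rate=.2); st()
im,dd=snap('side'); cv2.imwrite('pics/d1.png',cv2.resize(im[220:390,300:540],None,fx=3,fy=3)[:,:,::-1])
E
```

```text
top (array([-0.15  , -0.1372]), np.int64(198))
side (array([-0.1488, -0.1378]), np.int64(380))
open 0.1259
[ 0.51929359 -0.27846755]
 t 20.6 p [ 0.5204 -0.2758  0.1997] F [ 1.2  0.9 -1.6] T [ 0.04 -0.03 -0.01] op 0.0095
0.11 t 21.4 p [ 0.5194 -0.2785  0.1103] F [-0.2 -0.  -1.1] T [-0.01 -0.03  0.06] op 0.0099
0.105 t 21.7 p [ 0.519  -0.2784  0.1048] F [-0.3  0.1 -1. ] T [ 0.01  0.03 -0.02] op 0.0096
0.1 t 21.9 p [ 0.519  -0.2783  0.0996] F [-0.6 -0.3 -1.4] T [ 0.06 -0.01  0.03] op 0.0098
0.095 t 22.2 p [ 0.519  -0.2783  0.0945] F [ 0.4  0.2 -2.1] T [ 0.02 -0.03  0.02] op 0.0097
0.09 t 22.4 p [ 0.519  -0.2783  0.0896] F [ 0.9  0.4 -1.2] T [-0.02 -0.01  0.08] op 0.0092
0.085 t 22.7 p [ 0.519  -0.2783  0.0846] F [ 0.9 -0.2 -0.5] T [-0.04  0.01 -0.01] op 0.0095
0.08 t 22.9 p [ 0.519  -0.2783  0.0796] F [-0.2  0.6 -1. ] T [ 0.01 -0.02 -0.02] op 0.0093
0.075 t 23.2 p [ 0.519  -0.2783  0.0746] F [ 0.5  0.2 -1.2] T [ 0.03 -0.02 -0.  ] op 0.0097
0.07 t 23.4 p [ 0.519  -0.2783  0.0696] F [ 0.6 -0.8 -0.1] T [ 0.02 -0.01  0.01] op 0.0097
0.065 t 23.7 p [ 0.519  -0.2783  0.0646] F [ 0.1 -0.4 -0.4] T [-0.01  0.03  0.02] op 0.0096
0.06 t 23.9 p [ 0.5191 -0.2784  0.0597] F [-0.6 -0.4 -1.3] T [-0.   -0.   -0.05] op 0.0095
0.055 t 24.2 p [ 0.5227 -0.2789  0.0586] F [-0.1  1.7 14.4] T [ 0.48  0.35 -0.03] op 0.0099
 t 25.7 p [ 0.5184 -0.2781  0.1989] F [-1.1 -0.5 -0. ] T [ 0.02  0.   -0.02] op 0.0404
```

View pics/d1.png

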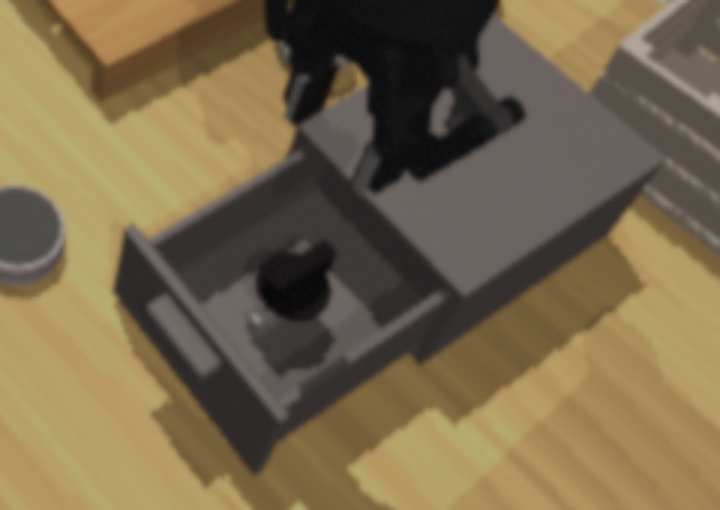

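The knob stands inside the drawer. Next I push the drawer shut.

Run:
```python
from h import *
R=down(UY+np.pi/2)
ctrl.set_gripper(0,40)
ctrl.move_to(P3(U(-.19,0),.20),R); ctrl.line_to(P3(U(-.19,0),.062),rate=.2); st()
x=-.045; ctrl.line_to(P3(U(x,0),.062),rate=.08); st('push')
while x<-.02:
    x+=.004; ctrl.line_to(P3(U(x,0),.062),rate=.05); s=st(round(x,3))
    if s['contact_force'][0]<-12: break
ctrl.line_to(P3(U(-.1,0),.062),rate=.15); ctrl.line_to(P3(U(-.1,0),.2),rate=.25)
ctrl.move_to(np.array([.5,-.2,.3]),R)
from m import tins
print(lipx('side')); ctrl.snapshot
for n in('top','side'):
    im,d=snap(n,n+'5.png')
    for t in tins(n,im,d):
        if t[1]<.036 and .3<t[0][0]<.65: print(n,t)
```

```text
t 27.7 p [ 0.3939 -0.2676  0.0624] F [ 0.3 -0.5 -0.2] T [-0.05 -0.02 -0.08] op 0.0001
push t 29.6 p [ 0.5371 -0.2797  0.062 ] F [-0.6  0.1  0.4] T [-0.1  0.2 -0. ] op -0.0001
-0.041 t 29.9 p [ 0.5418 -0.2801  0.0621] F [-0.4 -0.5 -0.7] T [ 0.01  0.08 -0.01] op -0.0002
-0.037 t 30.1 p [ 0.546  -0.2805  0.0621] F [0.1 0.3 1.2] T [ 0.04  0.04 -0.04] op -0.0001
-0.033 t 30.4 p [ 0.5499 -0.2811  0.0621] F [ 0.2 -0.4  0.2] T [ 0.06  0.01 -0.04] op -0.0
-0.029 t 30.6 p [ 0.55   -0.2812  0.0618] F [-6.5  1.6  5.2] T [ 0.19  1.2  -0.  ] op -0.0
-0.025 t 30.9 p [ 0.55   -0.2813  0.0616] F [-11.4   2.2   9.4] T [0.43 2.45 0.01] op 0.0002
-0.021 t 31.1 p [ 0.55   -0.2813  0.0614] F [-18.1   3.1  14.6] T [0.83 3.65 0.04] op 0.0002
(array([-0.0219, -0.0111]), np.int64(333))
top (array([0.5538, 0.2512, 0.0215]), 0.0313, np.int32(452), array([209., 211.]), array([0.5537, 0.2511]))
top (array([0.4586, 0.18  , 0.0218]), 0.0313, np.int32(473), array([230., 252.]), array([0.4586, 0.1799]))
top (array([0.4292, 0.0107, 0.0219]), 0.031, np.int32(483), array([294., 273.]), array([0.4291, 0.0107]))
top (array([ 0.4332, -0.1389,  0.0217]), 0.0311, np.int32(491), array([354., 281.]), array([ 0.4332, -0.1389]))
top (array([0.3551, 0.1124, 0.022 ]), 0.0309, np.int32(497), array([249., 297.]), array([0.355 , 0.1124]))
side (array([0.5542, 0.2485, 0.0213]), 0.0324, np.int32(375), array([245., 162.]), array([0.5537, 0.2476]))
side (array([0.4587, 0.1774, 0.0213]), 0.0323, np.int32(451), array([228., 194.]), array([0.4583, 0.1767]))
side (array([0.356 , 0.1126, 0.0221]), 0.0321, np.int32(488), array([203., 232.]), array([0.3559, 0.1126]))
side (array([0.429 , 0.0077, 0.0214]), 0.0319, np.int32(618), array([258., 247.]), array([0.4287, 0.0072]))
side (array([ 0.4335, -0.1417,  0.0216]), 0.0319, np.int32(796), array([305., 296.]), array([ 0.4332, -0.142 ]))
```

View pics/side5.png

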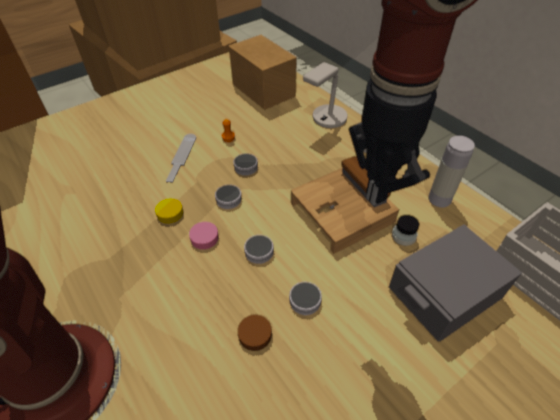

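The drawer is shut: the lip's face measures about −22 mm, nominally −24, and it stopped hard. The four tins haven't moved. Next I check reach for the tins.

```bash
cat >> h.py <<'E'
def tilt(t,sg=1):
    c,s=np.cos(t),np.sin(t); B=np.array([[np.cos(BY),-np.sin(BY),0],[np.sin(BY),np.cos(BY),0],[0,0,1]])
    x=np.array([0,sg,0.]);z=np.array([s,0,-c]);return B@np.stack([x,np.cross(z,x),z],1)
E
python3 - <<'E'
from h import *
for p in((.4287,.009),(.4333,-.1405),(.4585,.178),(.5538,.25)):
    r=[]
    for a in np.arange(-1.4,1.8,.4):
        r.append((round(a,1),ctrl.ik(P3(p,.004),down(a)) is not None,ctrl.ik(P3(p,.06),down(a)) is not None))
    print(p,[k[0] for k in r if k[1] and k[2]])
for t in(.5,.7,.85,1.0):
  for sg in(1,-1):
    print(t,sg,[(y,x,ctrl.ik(P3(W(x,y),.012),tilt(t,sg)) is not None) for y in(-.036,.036) for x in(-.10,-.07,.005)], ctrl.ik(P3(W(-.1,.036),.1),tilt(t,sg)) is not None)
E
```

```text
(0.4287, 0.009) [np.float64(-1.4), np.float64(-1.0), np.float64(-0.6), np.float64(-0.2), np.float64(0.2), np.float64(0.6), np.float64(1.0), np.float64(1.4)]
(0.4333, -0.1405) [np.float64(-1.4), np.float64(-1.0), np.float64(-0.6), np.float64(-0.2), np.float64(0.2), np.float64(0.6), np.float64(1.0), np.float64(1.4)]
(0.4585, 0.178) [np.float64(-1.4), np.float64(-1.0), np.float64(-0.6), np.float64(-0.2), np.float64(0.2), np.float64(0.6), np.float64(1.0), np.float64(1.4)]
(0.5538, 0.25) [np.float64(-1.4), np.float64(-1.0), np.float64(-0.6), np.float64(-0.2), np.float64(0.2), np.float64(0.6), np.float64(1.0), np.float64(1.4)]
0.5 1 [(-0.036, -0.1, False), (-0.036, -0.07, False), (-0.036, 0.005, True), (0.036, -0.1, False), (0.036, -0.07, False), (0.036, 0.005, True)] False
0.5 -1 [(-0.036, -0.1, False), (-0.036, -0.07, False), (-0.036, 0.005, True), (0.036, -0.1, False), (0.036, -0.07, False), (0.036, 0.005, True)] False
0.7 1 [(-0.036, -0.1, False), (-0.036, -0.07, False), (-0.036, 0.005, True), (0.036, -0.1, False), (0.036, -0.07, False), (0.036, 0.005, True)] False
0.7 -1 [(-0.036, -0.1, False), (-0.036, -0.07, False), (-0.036, 0.005, True), (0.036, -0.1, False), (0.036, -0.07, False), (0.036, 0.005, True)] False
0.85 1 [(-0.036, -0.1, False), (-0.036, -0.07, False), (-0.036, 0.005, False), (0.036, -0.1, False), (0.036, -0.07, False), (0.036, 0.005, False)] False
0.85 -1 [(-0.036, -0.1, False), (-0.036, -0.07, False), (-0.036, 0.005, False), (0.036, -0.1, False), (0.036, -0.07, False), (0.036, 0.005, False)] False
1.0 1 [(-0.036, -0.1, False), (-0.036, -0.07, False), (-0.036, 0.005, False), (0.036, -0.1, False), (0.036, -0.07, False), (0.036, 0.005, False)] False
1.0 -1 [(-0.036, -0.1, False), (-0.036, -0.07, False), (-0.036, 0.005, False), (0.036, -0.1, False), (0.036, -0.07, False), (0.036, 0.005, False)] False
```

Run:
```python
from h import *
xs=np.arange(-.09,.03,.01)
for t in(.2,.3,.4,.5,.6,.7,.75,.8):
    for y in(-.036,.036):
        print(t,y,*[(z,[round(x,2) for x in xs if any(ctrl.ik(P3(W(x,y),z),tilt(t,sg)) is not None for sg in(1,-1))][:1]) for z in(.01,.04,.09)])
```

```text
0.2 -0.036 (0.01, [np.float64(-0.09)]) (0.04, [np.float64(-0.09)]) (0.09, [np.float64(-0.09)])
0.2 0.036 (0.01, [np.float64(-0.09)]) (0.04, [np.float64(-0.09)]) (0.09, [np.float64(-0.09)])
0.3 -0.036 (0.01, [np.float64(-0.09)]) (0.04, [np.float64(-0.09)]) (0.09, [np.float64(-0.09)])
0.3 0.036 (0.01, [np.float64(-0.09)]) (0.04, [np.float64(-0.09)]) (0.09, [np.float64(-0.09)])
0.4 -0.036 (0.01, [np.float64(-0.07)]) (0.04, [np.float64(-0.08)]) (0.09, [np.float64(-0.09)])
0.4 0.036 (0.01, [np.float64(-0.08)]) (0.04, [np.float64(-0.09)]) (0.09, [np.float64(-0.09)])
0.5 -0.036 (0.01, [np.float64(-0.05)]) (0.04, [np.float64(-0.05)]) (0.09, [np.float64(-0.06)])
0.5 0.036 (0.01, [np.float64(-0.06)]) (0.04, [np.float64(-0.06)]) (0.09, [np.float64(-0.07)])
0.6 -0.036 (0.01, [np.float64(-0.02)]) (0.04, [np.float64(-0.02)]) (0.09, [np.float64(-0.03)])
0.6 0.036 (0.01, [np.float64(-0.03)]) (0.04, [np.float64(-0.03)]) (0.09, [np.float64(-0.04)])
0.7 -0.036 (0.01, [np.float64(0.01)]) (0.04, [np.float64(0.01)]) (0.09, [np.float64(-0.0)])
0.7 0.036 (0.01, [np.float64(-0.0)]) (0.04, [np.float64(-0.0)]) (0.09, [np.float64(-0.01)])
0.75 -0.036 (0.01, [np.float64(0.02)]) (0.04, [np.float64(0.02)]) (0.09, [np.float64(0.01)])
0.75 0.036 (0.01, [np.float64(0.01)]) (0.04, [np.float64(0.01)]) (0.09, [np.float64(-0.0)])
0.8 -0.036 (0.01, []) (0.04, []) (0.09, [])
0.8 0.036 (0.01, [np.float64(0.02)]) (0.04, [np.float64(0.02)]) (0.09, [np.float64(0.02)])
```

Tool tilt up to 0.6 rad is reachable at the mouth. For each tin I'll grasp it, set it at the mouth, then push with the tilted shut fingers so the tips go under the board. I'll do the first tin and check.

```bash
cat > t.py <<'E'
from m import *
G=down(BY+np.pi/2)
def find(p):
    o=[]
    for n in('top','side'):
        c=[t[0][:2] for t in tins(n) if t[1]<.036 and np.linalg.norm(t[0][:2]-p)<.09]
        if c: o.append(min(c,key=lambda q:np.linalg.norm(q-p)))
    print('found',o); return np.mean(o,0)
def place(p,lane):
    q=find(np.array(p))
    ctrl.set_gripper(.085); ctrl.move_to(P3(q,.09),G)
    ctrl.line_to(P3(q,.001),rate=.15); st('at tin')
    ctrl.set_gripper(0,40); s=st('grip'); assert .05<s['opening']<.07
    ctrl.line_to(P3(q,.06),rate=.2)
    w=W(-.037,lane); ctrl.move_to(P3(w,.06),G); ctrl.line_to(P3(w,.003),rate=.12); st('down')
    ctrl.set_gripper(.085); ctrl.line_to(P3(w,.10),rate=.3)
def push(lane,end=.0,s0=-.088):
    ctrl.set_gripper(0,40)
    sg=min((1,-1),key=lambda k:np.abs(ctrl.ik(P3(W(s0,lane),.09),tilt(.3,k))-ctrl.get_state()['qpos']).max())
    ctrl.move_to(P3(W(s0,lane),.09),tilt(.3,sg)); ctrl.line_to(P3(W(s0,lane),.011),rate=.2); st('start')
    ctrl.line_to(P3(W(-.012,lane),.0105),tilt(.6,sg),rate=.08); st('mid')
    x=-.012
    while x<end-1e-6:
        x+=.003; ctrl.line_to(P3(W(x,lane),.0105),rate=.05); s=st(round(x,3))
        if np.linalg.norm(s['contact_force'])>15: print('contact'); break
    ctrl.line_to(P3(W(-.03,lane),.015),tilt(.5,sg),rate=.1); ctrl.line_to(P3(W(-.06,lane),.10),tilt(.3,sg),rate=.2)
E
python3 - <<'E'
from t import *
place((.4287,.009),-.036)
push(-.036)
ctrl.move_to(np.array([.45,.0,.35]),G)
im,d=snap('side'); cv2.imwrite('pics/t1.png',cv2.resize(im[150:350,180:440],None,fx=3,fy=3)[:,:,::-1])
E
```

```text
found [array([0.429 , 0.0106]), array([0.429 , 0.0079])]
at tin t 36.0 p [0.4298 0.0089 0.0015] F [-0.3 -0.4 -0.2] T [-0.02  0.03 -0.01] op 0.0851
grip t 36.4 p [0.4299 0.0093 0.0022] F [-0.5  0.   5.6] T [-0.11  0.12 -0.02] op 0.0609
down t 37.9 p [ 0.5192 -0.0343  0.0025] F [-0.2 -0.2 -0.7] T [-0.   -0.05  0.03] op 0.0604Traceback (most recent call last):
  File "<stdin>", line 3, in <module>
  File "t.py", line 20, in push
    ctrl.move_to(P3(W(s0,lane),.09),tilt(.3,sg)); ctrl.line_to(P3(W(s0,lane),.011),rate=.2); st('start')
                                                  ~~~~~~~~~~~~^^^^^^^^^^^^^^^^^^^^^^^^^^^^^
bench.Unreachable: the arm cannot follow that straight line within its joint ranges
```

```bash
sed -i 's/tilt(.3,/tilt(T0,/g; s/s0=-.088):/s0=-.086,T0=.15):/' t.py
python3 - <<'E'
from t import *
try:
    push(-.036)
finally:
    st()
ctrl.move_to(np.array([.45,.0,.35]),G)
im,d=snap('side'); cv2.imwrite('pics/t1.png',cv2.resize(im[150:350,180:440],None,fx=3,fy=3)[:,:,::-1])
E
```

```text
start t 42.2 p [ 0.4711 -0.0295  0.0111] F [0.8 0.1 0.2] T [ 0.05  0.13 -0.03] op -0.0004
mid t 43.6 p [ 0.5452 -0.0378  0.011 ] F [-1.3 -0.2  1.1] T [ 0.04  0.66 -0.02] op -0.0
-0.009 t 43.9 p [ 0.5487 -0.0379  0.0109] F [ 0.   0.5 -0.2] T [ 0.06  0.59 -0.01] op -0.0003
-0.006 t 44.1 p [ 0.5514 -0.0383  0.0106] F [-0.4 -0.2 -0.8] T [0.06 0.64 0.04] op 0.0001
-0.003 t 44.4 p [ 0.5543 -0.0386  0.0106] F [-0.7 -0.2 -0.1] T [ 0.08  0.6  -0.04] op -0.0002
-0.0 t 44.6 p [ 0.5572 -0.0389  0.0106] F [-0.6 -0.3 -0.3] T [0.05 0.63 0.01] op 0.0002
 t 47.4 p [ 0.497  -0.0328  0.0999] F [-0.1 -1.1 -0.7] T [-0.01  0.16  0.02] op -0.0
```

View pics/t1.png

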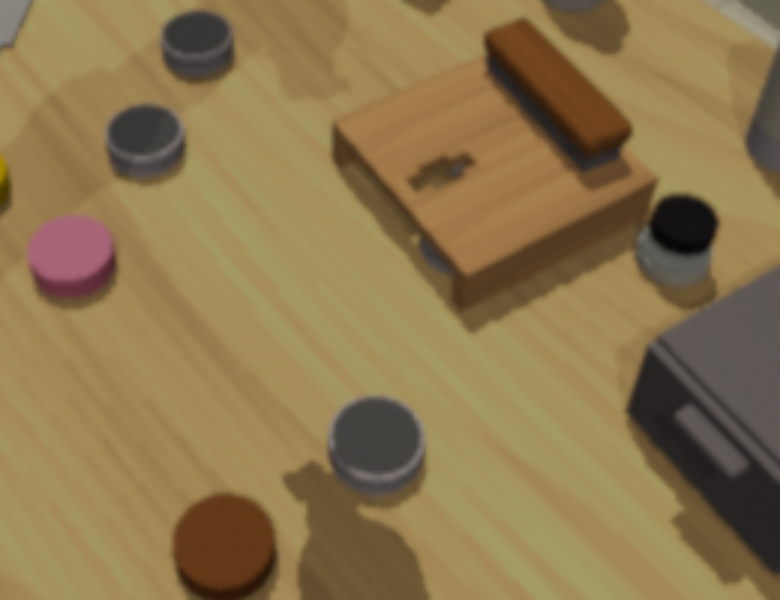

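Tin A sits under the right lane; I can see it at (437,245) beneath the board edge. The method works, so I'll do the other three.

Run:
```python
from t import *
for p,l in (((.4333,-.1405),-.037),((.4585,.178),.037),((.5538,.25),.037)):
    print('TIN',p); 
    ctrl.move_to(np.array([.45,0 if abs(p[1])>.05 else .2,.33]),G)
    place(p,l); push(l,end=.003)
ctrl.move_to(np.array([.45,.1,.35]),G)
for n in('top','side'):
    for t in tins(n):
        if t[1]<.036 and .3<t[0][0]<.75: print(n,t)
im,d=snap('side'); cv2.imwrite('pics/t2.png',cv2.resize(im[150:350,180:440],None,fx=3,fy=3)[:,:,::-1])
print(lipx('side'))
```

```text
TIN (0.4333, -0.1405)
found [array([ 0.4335, -0.1416])]
at tin t 51.4 p [ 0.4344 -0.1413  0.0017] F [0.5 0.1 0.4] T [0.   0.05 0.  ] op 0.0851
grip t 51.8 p [ 0.4344 -0.1415  0.0023] F [-0.5  0.3  5. ] T [-0.02  0.17 -0.01] op 0.0606
down t 53.4 p [ 0.5196 -0.0369  0.0027] F [ 0.5 -0.4 -0.5] T [ 0.05 -0.02  0.01] op 0.0603
start t 56.0 p [ 0.4727 -0.0309  0.0109] F [-0.  -0.1  0.2] T [ 0.01  0.2  -0.06] op 0.0
mid t 58.6 p [ 0.5449 -0.0385  0.0106] F [-0.9 -0.4 -0. ] T [ 0.11  0.77 -0.03] op -0.0003
-0.009 t 58.8 p [ 0.5485 -0.039   0.0108] F [-0.  -0.4 -0.1] T [-0.01  0.62  0.01] op 0.0002
-0.006 t 59.1 p [ 0.5513 -0.0393  0.0107] F [ 0.4 -0.3  0.4] T [0.04 0.64 0.  ] op 0.0004
-0.003 t 59.3 p [ 0.5542 -0.0396  0.0106] F [-0.8  0.7 -0.9] T [0.06 0.6  0.02] op -0.0
-0.0 t 59.6 p [ 0.5572 -0.0399  0.0106] F [-0.6 -0.8  0.2] T [ 0.07  0.69 -0.03] op 0.0
0.003 t 59.8 p [ 0.5601 -0.0402  0.0106] F [-0.5 -0.4  0.1] T [0.04 0.67 0.01] op -0.0001
TIN (0.4585, 0.178)
found [array([0.4587, 0.1801]), array([0.4586, 0.1773])]
at tin t 66.1 p [0.4593 0.1788 0.0017] F [0.7 0.6 0.6] T [ 0.01  0.03
[... 520 characters left out ...]
4  0.57 -0.06] op 0.0001
-0.003 t 73.7 p [0.5616 0.034  0.0106] F [0.6 0.8 0.9] T [0.   0.57 0.04] op 0.0003
-0.0 t 73.9 p [0.5645 0.0337 0.0106] F [0.4 0.3 0. ] T [ 0.04  0.62 -0.02] op 0.0
0.003 t 74.2 p [0.5675 0.0335 0.0106] F [-0.2 -0.7  0.4] T [ 0.05  0.58 -0.05] op -0.0002Traceback (most recent call last):
  File "<stdin>", line 5, in <module>
  File "t.py", line 26, in push
    ctrl.line_to(P3(W(-.03,lane),.015),tilt(.5,sg),rate=.1); ctrl.line_to(P3(W(-.06,lane),.10),tilt(T0,sg),rate=.2)
                                                             ~~~~~~~~~~~~^^^^^^^^^^^^^^^^^^^^^^^^^^^^^^^^^^^^^^^^^^
bench.Unreachable: the arm cannot follow that straight line within its joint ranges
```

```bash
ls pics
```

```text
crop1.png
crop2.png
d1.png
g1.png
k2.png
l1.png
side0.png
side5.png
t1.png
top0.png
top5.png
```

The retract line was out of reach, so I'll retract with the tilt kept and go on to the last tin.

```bash
sed -i 's/ctrl.line_to(P3(W(-.06,lane),.10),tilt(T0,sg),rate=.2)/up()/' t.py
cat >> t.py <<'E'
def up():
    p=ctrl.get_state()['position']
    try: ctrl.line_to(P3(p-[.01,0,0],.10),rate=.2)
    except ctrl.Unreachable: ctrl.line_to(P3(p,.10),rate=.2)
E
python3 - <<'E'
from t import *
up()
ctrl.move_to(np.array([.45,0,.33]),G)
place((.5538,.25),.037); push(.037,end=.003)
ctrl.move_to(np.array([.45,.1,.35]),G); st()
for n in('top','side'):
    for t in tins(n):
        if t[1]<.036 and .3<t[0][0]<.75: print(n,t)
im,d=snap('side'); cv2.imwrite('pics/t2.png',cv2.resize(im[150:350,180:440],None,fx=3,fy=3)[:,:,::-1])
print(lipx('side'))
E
```

```text
found [array([0.5536, 0.251 ]), array([0.5541, 0.2482])]
at tin t 79.8 p [0.5545 0.2501 0.002 ] F [-0.7  0.2  0.4] T [ 0.   -0.02 -0.04] op 0.0848
grip t 80.1 p [0.5548 0.2507 0.0029] F [-0.3 -0.9  6.2] T [ 0.03  0.04 -0.02] op 0.0603
down t 82.0 p [0.5275 0.0391 0.0028] F [-0.5  0.6 -0.8] T [ 0.02 -0.01 -0.02] op 0.0601
start t 84.6 p [0.48   0.0428 0.011 ] F [ 0.  -0.1  0.4] T [0.05 0.22 0.02] op -0.0002
mid t 86.2 p [0.5524 0.035  0.0109] F [-1.7 -0.4  0. ] T [0.09 0.84 0.03] op 0.0
-0.009 t 86.4 p [0.556  0.0346 0.0109] F [ 0.3 -1.  -0.6] T [ 0.05  0.6  -0.02] op 0.0002
-0.006 t 86.7 p [0.5587 0.0344 0.0107] F [-0.   0.7 -0.5] T [ 0.08  0.56 -0.06] op 0.0001
-0.003 t 86.9 p [0.5616 0.034  0.0106] F [-0.7 -0.1  0.6] T [ 0.13  0.65 -0.05] op 0.0001
-0.0 t 87.2 p [0.5645 0.0337 0.0105] F [-0.1  0.3  0.9] T [0.05 0.68 0.02] op -0.0001
0.003 t 87.4 p [0.5676 0.0334 0.0106] F [-0.3  0.3 -0.8] T [ 0.04  0.64 -0.05] op -0.0001
 t 89.9 p [0.4499 0.0988 0.3486] F [-0.1  0.6 -0.4] T [ 0.02  0.04 -0.  ] op 0.0001
top (array([0.3497, 0.1136, 0.0219]), 0.0308, np.int32(251), array([249., 299.]), array([0.3497, 0.1136]))
side (array([0.357 , 0.1099, 0.0221]), 0.0311, np.int32(423), array([204., 233.]), array([0.3569, 0.1099]))
side (array([ 0.6927, -0.1547,  0.0214]), 0.0266, np.int32(202), array([404., 236.]), array([ 0.6923, -0.155 ]))
(array([-0.0219, -0.0115]), np.int64(325))
```

View pics/t2.png

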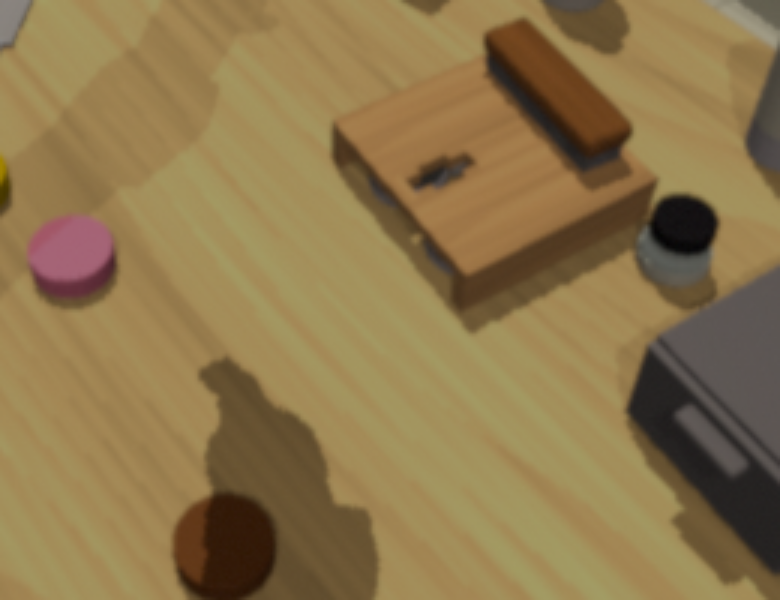

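All four tins look to be under the board; their rims show at (380,190) and (440,255). I'll check from depth how far their rears sit behind the mouth, and that nothing else moved.

Run:
```python
from m import *
ctrl.move_to(np.array([.4,.45,.35]),down(1.0))
im,d=snap('side'); P=cloud('side',d); r=P[...,:2]-BO; c,s=np.cos(BY),np.sin(BY)
x=r[...,0]*c+r[...,1]*s; y=-r[...,0]*s+r[...,1]*c; z=P[...,2]
for lo,hi in((-.075,-.005),(.005,.075)):
    m=(d>0)&(y>lo)&(y<hi)&(z>.008)&(z<.022)&(x>-.05)&(x<.1)
    print(lo,m.sum(),np.percentile(x[m],[2,10,30,50]).round(4) if m.any() else None)
print('on boards before mouth:',((d>0)&(abs(y)<.09)&(z>.008)&(x>-.08)&(x<-.006)).sum())
im2,d2=snap('top'); f=np.load('top.npz')
df=(np.abs(im2.astype(int)-f['im'].astype(int)).max(2)>45).astype(np.uint8)
cv2.imwrite('pics/f.png',np.hstack([im[60:400,140:540],im2[60:400,100:500]])[:,:,::-1])
e=np.argwhere(cv2.erode(df,np.ones((3,3)))); print(len(e))
st()
```

```text
-0.075 15 [0.0047 0.0101 0.0105 0.011 ]
0.005 52 [0.01   0.0106 0.028  0.0442]
on boards before mouth: 0
32299
 t 91.5 p [0.4017 0.4484 0.3499] F [0.6 0.3 0.6] T [-0.08 -0.02  0.01] op -0.0
```

View pics/f.png

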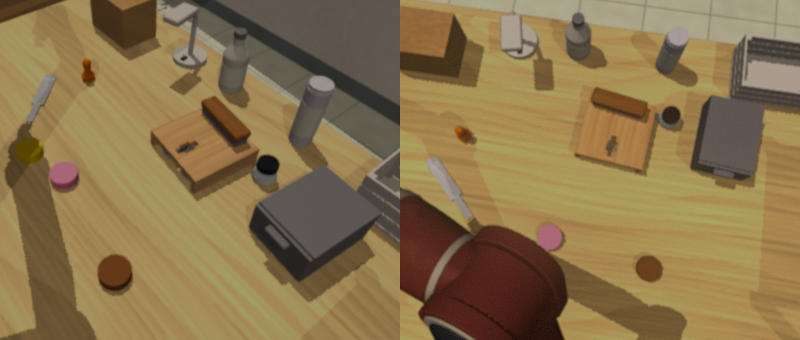

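The tins' rears are about 10 mm behind the mouth, nothing stands in front of it, the drawer is shut, and the other things are in place. I'm handing the job in.

```bash
python3 -c "
from bench import ctrl
print(ctrl.finish_job())"
```

```text
the job is handed in; nothing more can be done
None
```

The job is done and handed in, about 92 s into the 210 s allowed.

- **Knob:** I turned it anticlockwise over the catch to its stop, lifted it out of the keyway and stood it in the drawer.
- **Drawer:** I pushed it against its stop. The last check put the lip's face at −22 mm against a nominal −24 mm, which is within calibration.
- **Tins:** All four tins are under the board, two in each lane. By the depth image the rear edges of the front tins are about 10 mm behind the mouth. A few stray readings in the right lane came as close as 5 mm.
- **Other things:** Nothing stands in front of the mouth. By eye, the brush, shoehorn, dauber, cream jar and coloured look-alike tins look unmoved. My picture-difference check was no use because the arm and its shadows were in view.

**Disagreement with the description:** The knob started about 2.2 rad clockwise of its open position, not 1.05–1.2 rad. The first gentle grip stalled at the catch, so I regripped harder to turn it through.

**Replanned moves:** Two planned lines were refused as unreachable. I replanned both, and nothing was disturbed.

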